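# Probe the depth of a blind bore and lock the gauge

### The job

Measure the blind bore in the aluminium block with the depth gauge: by the black knob, swing the gauge's arm round until it rests against its stop above the block, then lower the probe into the bore until you feel its sprung red tip touch bottom and yield a few millimetres under light pressure. Keeping that pressure, turn the knob clockwise as far as it goes to lock the slide, and let go: the tip must stay in touch with the bottom. Never press the tip harder than 20 N, and leave the block and the things lying about where they are.

Things in the scene. Friction and masses are not known exactly. Their poses are not given: they have to be found in the camera images.
- knob_grip (a point): Centre of the round black knurled knob on top of the probe rod (36 mm across, 30 mm high; this point is on its axis, half-way up), 302 mm above the worktop with the probe raised. Grasp it across its diameter from above. Its yaw turns with the knob. Even with the probe fully lowered its underside stays 14 mm above the guide head at the arm's end (34 mm across, top 188 mm above the worktop).
- gauge_stand: Fixed depth-gauge stand: dark steel base plate 205 x 100 x 12 mm with a steel column. Origin on the column's vertical axis, about which the arm swings, at worktop height; its -x axis points along the plate to the bored block, 110 mm from the column axis. The grey arm is 24 mm wide, its top 190 mm above the worktop.
- swing_arm (a joint): Angle of the grey arm about the column axis, rad: 0 = swung out to the right (the stand's -y side), 0.6 = against its stop, pointing along the stand's -x with the probe over the bore; grows clockwise seen from above. Stays where left; about 2 N at the knob moves it. Probe axis 110 mm from the column axis. Turn the hand with the arm while swinging, or the knob turns.
- probe_slide (a joint): How far the probe rod has been lowered, m: 0 = fully raised, 0.085 = end of travel. A built-in spring pushes the rod up (net 3 N raised, 4.5 N lowered), so it springs back up if it is released unlocked.
- lock_knob (a joint): Turn of the knob on the rod, rad, clockwise seen from above: 0 = free, 1.3 = end of turn; starts between 0 and 0.2. From about 0.45 it binds and brakes the slide, and it is locked from 1.0; the torque grows from 0.1 to about 0.4 Nm. It stays where it is left.
- probe_tip: Red plastic probe tip, 10 mm across, at the lower end of the 8 mm rod; origin at the centre of its lower face, 110 mm above the worktop with the probe raised (18 mm above the block). It is sprung: 2 N at first touch plus 1.5 N per mm, yields 6 mm (11 N), then is hard. A locked slide settles up to 0.8 mm back when let go, so lock it with the tip pressed in 1.5 to 5 mm (4 to 9 N).
- bored_block: Aluminium block 64 x 64 x 80 mm, 1.2 kg, standing loose between dowels on the base plate, its top 92 mm above the worktop; origin at the centre of its underside. In the middle of its top is a vertical blind bore 20 mm across. How deep the bore's flat floor lies is not known: somewhere between 30 and 58 mm below the block's top.
- spare_knob_1: Bystander: loose pale thumb knob, 48 mm across, 39 mm high; origin under its centre.
- feeler_gauge: Bystander: closed feeler gauge, 23 x 104 x 15 mm; origin under its centre.
- marker: Bystander: red and white marker pen, 16 x 129 mm; origin under its centre.
- setting_ring_2: Bystander: steel setting ring, 42 mm across, 16 mm high; origin under its centre.
- fluid_bottle: Bystander: blue and white dropper bottle, 35 mm across, 94 mm tall; origin under its centre.

How it is judged:
By the outcome, as a careful person would: the job done as asked, in the order asked, and still so for the second after the job is handed in, with the robot touching nothing.
It also fails if it takes over 42 s, if anything falls off the work surface, if the arm or the gripper's body presses on something with over 40 N, if the wrist force passes 120 N, or if a joint passes its speed limit or range.

### The arm

A 6-joint arm with a two-finger parallel gripper is mounted at the origin on a cart in front of the work surface, level with it; the furniture and walls round the work are solid. World frame = base frame: x ahead of the robot, y to its left, z up, the work surface at z = 0. Lengths are in m, angles in rad, forces in N, time in s.
With the tool pointing down it reaches from about 0.25 to 0.85 m from the base axis. Payload 12.5 kg.
Tool frame: the origin (TCP) lies between the finger pads; the fingertips stand 22 mm ahead of it and the grasp point (between the pads) lies 3 mm ahead of it; z points along the fingers, y is the direction in which the jaws open and shut (so a half turn about z gives the same grasp; the last joint's range is limited). The gripper opens to 93 mm and grips with 3 to 60 N. Pads are 15 mm wide; open, the fingers measure 128 mm over their backs; the gripper's body (75 mm by 188 mm) begins 65 mm behind the grasp point.
Start: joints at [1.097, 0.351, 1.652, -0, 1.139, -0.085], TCP at [0.208, 0.509, 0.241] pointing down, gripper open.
Joint ranges: [-2.75, 2.75], [-0.79, 2.1], [0.01, 2.65], [-1.57, 4.71], [0.07, 3.14], [-2.87, 2.87]. Speed limits (rad/s): [2.22, 2.22, 2.79, 3.14, 3.14, 3.14].

### API

Orientations are given as a unit quaternion [x, y, z, w].
In Python, from cell import ctrl gives the robot as it stands.
- The arm moves only by the tool step_arm, never from a script. Its argument "moves" is a list of rows, each an object of numbers: "dx", "dy", "dz": the shift along the tool's x, y, z in m; "spin": the turn about the tool's z in rad; "jaw": the closure, from 0 (fully open) to 1 (shut). In form: [{"dx": .., "dy": .., "dz": .., "spin": .., "jaw": ..}, ...]. A call has 1 to 20 rows; each row shifts and turns the commanded pose from where the row before left it, along the tool's axes as they then stand; what a row does not reach is not made up. A row lasts 1/10 s, in which the tool goes at most 50 mm and 8.59 degrees, less where a joint would pass 70% of its speed; a pose out of reach is approached as far as the arm can. A call with a gripper value outside its range is refused whole. The fingers move at their own pace and stop on an object; "newtons" is the grip in N (left out, the last holds). Time passes only in rows, so rows that do not move let the fingers close. It gives the time, the measured TCP pose, the force and the opening at its end, in the units of the state.
- ctrl.sense(): the state, without advancing time (a new reading comes with each control period).
- ctrl.snapshot(name): name is "scene" or "top" or "wrist"; returns a dict with "img" (420x560x3 uint8, blue, green, red), "K" (3x3 intrinsics, pixels), "rvec" (rotation vector, rad) and "tvec" (3), from world to camera coordinates, as OpenCV has them. Camera axes: x right, y down, z forward; pixel columns grow to the right and rows downward; lengths in m; the calibration is good to about 2 mm. A picture is of the moment at which its call begins. There is no depth.
- ctrl.close_job(): hands the job in, once; it reports no verdict.
Trained networks look in a picture, given as the dict that the camera call returned (one of the last four; its "shot" number tells which), for a name from the list of things; names that differ only in an ending like _2 or _b are one class to them, and where a whole thing is asked for, a point or a joint stands for the part that bears it (a point fixed in the world has none). Each returns a list of dicts, best first, with "p" (0 to 1); they miss things now and then, are a little off and sometimes report something else, mostly with a low value. They report only what shows in the picture. A call takes as long as a camera call.
- ctrl.find_in(picture, thing): "uv" ([column, row] in pixels, amid what is visible of it).
- ctrl.outline_of(picture, thing): "pixels" (420x560 bool, what is visible of it) and "uv" ([column, row] in pixels, amid what is visible of it).
The state is a dict: "time_s": time; "q": joint angles; "dq": joint speeds; "joint_efforts": joint torques, N m; "tool_pos": TCP position; "orientation": TCP orientation; "contact_force": force on the tool from outside, world axes, zero at the start; "torque": the same for the moment, N m; "gripper_width": finger opening in m.
Only numpy, scipy, OpenCV 4.12 (cv2) and the standard library are available. Lean on these libraries where they do the work, as an engineer would, in place of code of your own. Each camera call takes 0.05 s, during which the arm holds its last target.

## Working session

There is one attempt and no reset: what is moved stays moved. The work goes in short steps, Python scripts to look and compute and a tool call to move; the robot and the scene stay as the last step left them, time stands still between calls to the robot, and variables do not carry over. Pictures are saved under pics/ and viewed, and the job is handed in when it is done.

Besides the shell and the picture viewer there is one more tool, called after "Request:" in YAML: its name, and indented under it one key for each argument. step_arm: Moves the arm, as the interface text tells. Its arguments: {"type":"object","properties":{"moves":{"type":"array","items":{"type":"object","properties":{"dx":{"type":"number"},"dy":{"type":"number"},"dz":{"type":"number"},"spin":{"type":"number"},"jaw":{"type":"number"}}}},"newtons":{"type":"number"}},"required":["moves"]}

```bash
mkdir -p pics; ls; cat > h.py <<'E'
import numpy as np,cv2,pickle
from cell import ctrl
def snap(n,tag):
    p=ctrl.snapshot(n); cv2.imwrite(f'pics/{tag}.png',p['img']); return p
def ray(p,uv):
    R=cv2.Rodrigues(np.array(p['rvec'],float))[0];t=np.array(p['tvec'],float).ravel()
    n=cv2.undistortPoints(np.array([[uv]],float),np.array(p['K'],float),None)[0,0]
    return -R.T@t, R.T@np.array([n[0],n[1],1])
def atz(p,uv,z):
    c,d=ray(p,uv); return c+d*(z-c[2])/d[2]
def proj(p,X):
    return cv2.projectPoints(np.array(X,float).reshape(-1,1,3),np.array(p['rvec'],float),np.array(p['tvec'],float),np.array(p['K'],float),None)[0][:,0]
E
python3 - <<'E'
from h import *
a=snap('scene','s1');b=snap('top','t1')
for p in(a,b):
    print(ray(p,(280,210)))
    for n in['knob_grip','gauge_stand','bored_block','probe_tip','swing_arm','fluid_bottle','spare_knob_1','marker','feeler_gauge','setting_ring_2']:
        print(n,[(np.round(r['uv']),round(r['p'],2)) for r in ctrl.find_in(p,n)[:2]])
s=ctrl.sense();print(s)
E
```

```text
pics
(array([-0.16742916, -0.58940407,  0.95625679]), array([ 0.60518033,  0.46008838, -0.64991025]))
knob_grip [(array([338., 204.]), 0.84)]
gauge_stand []
bored_block [(array([314., 283.]), 0.84)]
probe_tip [(array([261., 242.]), 0.16)]
swing_arm [(array([339., 229.]), 0.91)]
fluid_bottle [(array([370., 236.]), 0.68)]
spare_knob_1 [(array([215., 266.]), 0.62), (array([370., 238.]), 0.39)]
marker [(array([343., 263.]), 0.62), (array([242., 301.]), 0.53)]
feeler_gauge [(array([194., 278.]), 0.81), (array([339., 213.]), 0.32)]
setting_ring_2 [(array([370., 238.]), 0.17)]
(array([ 0.41961199, -0.07708866,  1.36134982]), array([ 0.09372968, -0.0127698 , -0.99563682]))
knob_grip [(array([334., 214.]), 0.5), (array([222., 244.]), 0.42)]
gauge_stand [(array([313., 198.]), 0.71)]
bored_block [(array([308., 224.]), 0.73)]
probe_tip [(array([336., 211.]), 0.28)]
swing_arm [(array([322., 198.]), 0.74), (array([263., 254.]), 0.74)]
fluid_bottle [(array([312., 144.]), 0.71)]
spare_knob_1 [(array([220., 246.]), 0.61)]
marker [(array([263., 257.]), 0.73)]
feeler_gauge [(array([219., 268.]), 0.77)]
setting_ring_2 [(array([236., 199.]), 0.55)]
{'time_s': 1.1, 'q': array([ 1.09740258e+00,  3.50699733e-01,  1.65182088e+00, -5.79924294e-06,
        1.13909600e+00, -8.46007880e-02]), 'dq': array([ 2.37267165e-04,  2.11775313e-03,  2.36696767e-04,  2.25330074e-05,
       -2.17655730e-03,  1.10967019e-03]), 'joint_efforts': array([-2.66062103e-03, -4.97241569e+01, -2.85486782e+01,  6.98296004e-02,
        2.19335931e-02,  2.43654978e-05]), 'tool_pos': array([0.20845689, 0.50894042, 0.24062476]), 'orientation': array([ 1.93173228e-01,  9.81164667e-01, -1.22425187e-05, -7.67587699e-07]), 'contact_force': array([-0.2307411 , -0.09308822, -0.54373125]), 'torque': array([ 0.02018448, -0.03242505,  0.01542163]), 'gripper_width': 0.09326143527044858}
```

View pics/s1.png

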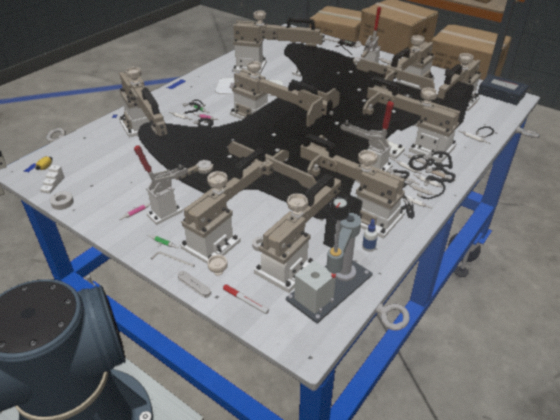

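View pics/t1.png

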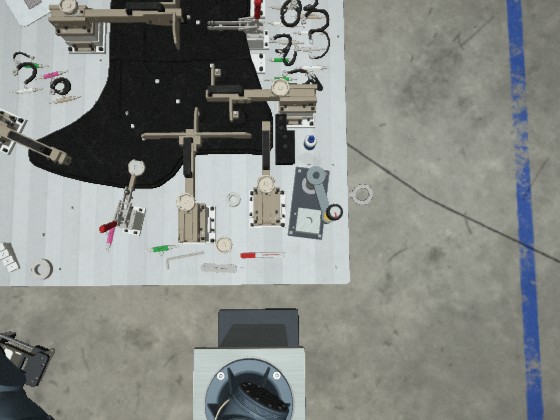

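```bash
python3 - <<'E'
from h import *
a=ctrl.snapshot('scene');b=ctrl.snapshot('top')
pickle.dump((a,b),open('cams.pkl','wb'))
for n in('s1','t1'):
    i=cv2.imread(f'pics/{n}.png')
    i=i[150:330,180:420]; cv2.imwrite(f'pics/{n}z.png',cv2.resize(i,None,fx=3.3,fy=3.3,interpolation=cv2.INTER_CUBIC))
print(atz(a,(338,204),.302),atz(b,(334,214),.302))
E
```

```text
[ 0.52325981 -0.20523632  0.302     ] [ 0.5091751  -0.21426704  0.302     ]
```

View pics/s1z.png

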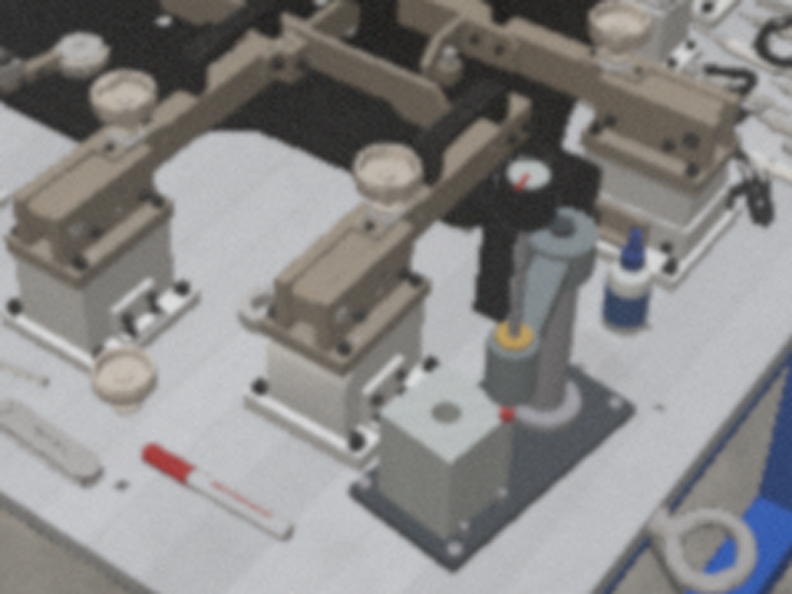

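View pics/t1z.png

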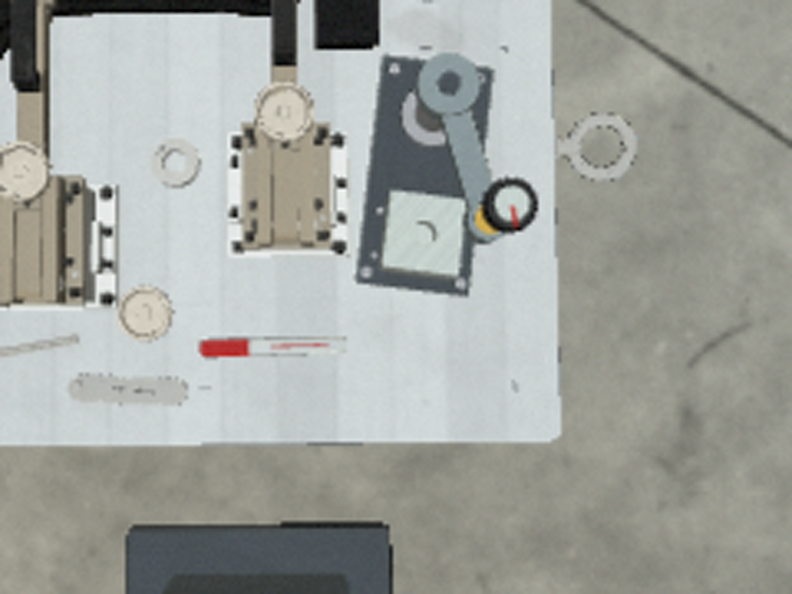

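```bash
python3 - <<'E'
from h import *
a,b=pickle.load(open('cams.pkl','rb'))
z=lambda u,v:(180+u/3.3,150+v/3.3)
T=lambda u,v,h:np.round(atz(b,z(u,v),h),4)
S=lambda u,v,h:np.round(atz(a,z(u,v),h),4)
print('knob',T(511,204,.317),S(530,174,.317))
print('boss',T(448,83,.19),S(563,233,.19))
print('bore',T(427,232,.092),S(446,411,.092))
c=[T(385,55,.012),T(495,70,.012),T(467,297,.012),T(357,284,.012)]
for i in range(4):
    d=c[i]-c[(i+1)%4];print(c[i],np.linalg.norm(d),np.degrees(np.arctan2(d[1],d[0])))
bl=[T(390,190,.092),T(467,198,.092),T(462,275,.092),T(383,266,.092)];print(bl,np.mean(bl,0))
print('clamp knob',T(285,110,.15),S(388,168,.15))
def tri(ua,ub):
    c1,d1=ray(a,z(*ua));c2,d2=ray(b,z(*ub))
    s=np.linalg.lstsq(np.c_[d1,-d2],c2-c1,rcond=None)[0];print(c1+d1*s[0],c2+d2*s[1])
tri((388,165),(285,110)); tri((530,174),(511,204)); tri((563,233),(448,83)); tri((446,411),(427,232))
E
```

```text
knob [ 0.5128 -0.2143  0.317 ] [ 0.5136 -0.216   0.317 ]
boss [ 0.6186 -0.1843  0.19  ] [ 0.6101 -0.1919  0.19  ]
bore [ 0.5101 -0.1737  0.092 ] [ 0.5089 -0.1718  0.092 ]
[ 0.6746 -0.1447  0.012 ] 0.09905230941275422 81.64084663498616
[ 0.6602 -0.2427  0.012 ] 0.20392964473072572 -8.090368810239017
[ 0.4583 -0.214   0.012 ] 0.09725564250983076 -97.14693795713443
[ 0.4704 -0.1175  0.012 ] 0.2060035922016895 172.41270837057564
[array([ 0.5454, -0.1434,  0.092 ]), array([ 0.5382, -0.2074,  0.092 ]), array([ 0.4742, -0.2021,  0.092 ]), array([ 0.4822, -0.1368,  0.092 ])] [ 0.51     -0.172425  0.092   ]
clamp knob [ 0.6046 -0.0573  0.15  ] [ 0.6354 -0.0321  0.15  ]
[ 0.59834436 -0.05778228  0.18983777] [ 0.59847956 -0.05795125  0.18985565]
[ 0.5139026  -0.21580199  0.31669184] [ 0.51288934 -0.21441991  0.31641975]
[ 0.62114492 -0.18621101  0.17909406] [ 0.62046386 -0.18526821  0.17889212]
[ 0.50871806 -0.17190027  0.0922713 ] [ 0.51008341 -0.17363659  0.09250077]
```

Request:
step_arm:
  moves:
    - {"dz": -0.02, "spin": 0.098}
    - {"dz": -0.02, "spin": 0.098}
    - {"dz": -0.02, "spin": 0.098}
    - {"dz": -0.02, "spin": 0.098}
    - {"dz": -0.02, "spin": 0.098}
    - {"dz": -0.02, "spin": 0.098}
    - {"dz": -0.02, "spin": 0.092}
    - {"dx": -0.04, "dy": -0.004}
    - {"dx": -0.04, "dy": -0.004}
    - {"dx": -0.04, "dy": -0.004}
    - {"dx": -0.04, "dy": -0.004}
    - {"dx": -0.04, "dy": -0.004}
    - {"dx": -0.04, "dy": -0.004}
    - {"dx": -0.04, "dy": -0.004}
    - {"dx": -0.04, "dy": -0.004}
    - {"dx": -0.04, "dy": -0.004}
    - {"dx": -0.04, "dy": -0.004}
    - {"dx": -0.04, "dy": -0.004}
    - {"dx": -0.04, "dy": -0.004}
    - {"dx": -0.04, "dy": -0.004}

```text
$.moves[0]: bad value
```

```bash
cat >> h.py <<'E'
from scipy.spatial.transform import Rotation as Ro
def st():
    s=ctrl.sense();R=Ro.from_quat(s['orientation']).as_matrix()
    print('t',round(s['time_s'],2),'pos',np.round(s['tool_pos'],4),'yaw',round(np.arctan2(R[1,1],R[0,1]),4),'q',np.round(s['q'],3),'F',np.round(s['contact_force'],2),'M',np.round(s['torque'],3),'w',round(s['gripper_width'],4))
    return s,R
def to(X):
    s,R=st();print('tool delta',np.round(R.T@(np.array(X)-s['tool_pos']),4))
E
python3 -c "
from h import *
to([.513,-.215,.381])"
```

```text
t 1.2 pos [0.2085 0.5089 0.2406] yaw 1.182 q [ 1.097  0.351  1.652 -0.     1.139 -0.085] F [ 0.63 -0.76  0.68] M [0.007 0.023 0.028] w 0.0932
tool delta [-0.5562 -0.5545 -0.1404]
```

Request:
step_arm:
  moves:
    - {"dx": 0, "dy": 0, "dz": -0.02, "spin": 0.098, "jaw": 0}
    - {"dx": 0, "dy": 0, "dz": -0.02, "spin": 0.098, "jaw": 0}
    - {"dx": 0, "dy": 0, "dz": -0.02, "spin": 0.098, "jaw": 0}
    - {"dx": 0, "dy": 0, "dz": -0.02, "spin": 0.098, "jaw": 0}
    - {"dx": 0, "dy": 0, "dz": -0.02, "spin": 0.098, "jaw": 0}
    - {"dx": 0, "dy": 0, "dz": -0.02, "spin": 0.098, "jaw": 0}
    - {"dx": 0, "dy": 0, "dz": -0.02, "spin": 0.092, "jaw": 0}
    - {"dx": -0.04, "dy": -0.004, "dz": 0, "spin": 0, "jaw": 0}
    - {"dx": -0.04, "dy": -0.004, "dz": 0, "spin": 0, "jaw": 0}
    - {"dx": -0.04, "dy": -0.004, "dz": 0, "spin": 0, "jaw": 0}
    - {"dx": -0.04, "dy": -0.004, "dz": 0, "spin": 0, "jaw": 0}
    - {"dx": -0.04, "dy": -0.004, "dz": 0, "spin": 0, "jaw": 0}
    - {"dx": -0.04, "dy": -0.004, "dz": 0, "spin": 0, "jaw": 0}
    - {"dx": -0.04, "dy": -0.004, "dz": 0, "spin": 0, "jaw": 0}
    - {"dx": -0.04, "dy": -0.004, "dz": 0, "spin": 0, "jaw": 0}
    - {"dx": -0.04, "dy": -0.004, "dz": 0, "spin": 0, "jaw": 0}
    - {"dx": -0.04, "dy": -0.004, "dz": 0, "spin": 0, "jaw": 0}
    - {"dx": -0.04, "dy": -0.004, "dz": 0, "spin": 0, "jaw": 0}
    - {"dx": -0.04, "dy": -0.004, "dz": 0, "spin": 0, "jaw": 0}
    - {"dx": -0.04, "dy": -0.004, "dz": 0, "spin": 0, "jaw": 0}

```text
time_s: 3.2
tool_pos: [0.4134, 0.0264, 0.3809]
orientation: [0.509, 0.861, 0.0, 0.0]
contact_force: [0.8, 0.6, 0.0]
gripper_width: 0.0931
```

```bash
python3 -c "
from h import *
to([.513,-.215,.381])"
```

```text
t 3.2 pos [0.4134 0.0264 0.3809] yaw 0.5019 q [-0.049 -0.03   1.759  0.     1.411 -0.551] F [0.81 0.57 0.03] M [-0.013 -0.015  0.017] w 0.0931
tool delta [-2.596e-01 -2.880e-02 -1.000e-04]
```

Request:
step_arm:
  moves:
    - {"dx": -0.04, "dy": -0.0045, "dz": 0, "spin": 0, "jaw": 0}
    - {"dx": -0.04, "dy": -0.0045, "dz": 0, "spin": 0, "jaw": 0}
    - {"dx": -0.04, "dy": -0.0045, "dz": 0, "spin": 0, "jaw": 0}
    - {"dx": -0.04, "dy": -0.0045, "dz": 0, "spin": 0, "jaw": 0}
    - {"dx": -0.04, "dy": -0.0045, "dz": 0, "spin": 0, "jaw": 0}
    - {"dx": -0.04, "dy": -0.004, "dz": 0, "spin": 0, "jaw": 0}
    - {"dx": -0.02, "dy": -0.002, "dz": 0, "spin": 0, "jaw": 0}
    - {"dx": 0, "dy": 0, "dz": 0, "spin": 0, "jaw": 0}

```text
time_s: 4.0
tool_pos: [0.5136, -0.2155, 0.3798]
orientation: [0.51, 0.86, -0.0, -0.0]
contact_force: [0.3, 0.8, 0.1]
gripper_width: 0.0929
```

```bash
python3 - <<'E'
from h import *
to([.513,-.215,.381])
w=snap('wrist','w1');a=snap('scene','s2');b=snap('top','t2')
print(proj(w,[[.513,-.215,.317]]),ray(w,(280,210)))
for p in(a,b,w):
  for n in ['knob_grip']:
    print([(np.round(r['uv'],1),round(r['p'],2)) for r in ctrl.find_in(p,n)[:2]])
i=a['img'][150:330,180:420];cv2.imwrite('pics/s2z.png',cv2.resize(i,None,fx=3.3,fy=3.3))
pickle.dump(w,open('w1.pkl','wb'))
E
```

```text
t 4.0 pos [ 0.5136 -0.2155  0.3798] yaw 0.4998 q [-0.481  0.261  1.433 -0.     1.449 -0.981] F [0.31 0.76 0.11] M [-0.035  0.048 -0.049] w 0.0929
tool delta [ 0.0007 -0.0002 -0.0012]
[[280.01915288 234.62227118]] (array([ 0.47293183, -0.14095811,  0.5241792 ]), array([ 0.14233458, -0.26404468, -0.95395112]))
[(array([336.3, 208. ]), 0.82)]
[(array([330.4, 216.9]), 0.44)]
[(array([281.1, 225.6]), 0.64)]
```

View pics/w1.png

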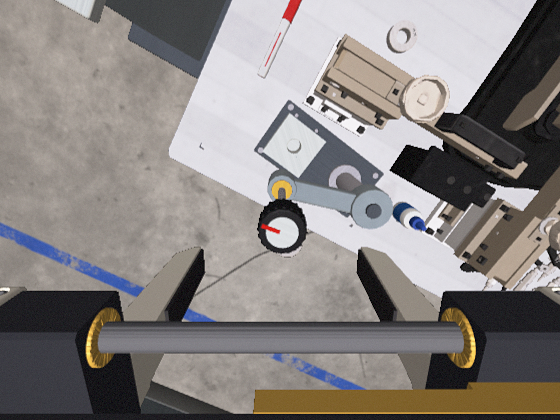

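View pics/s2z.png

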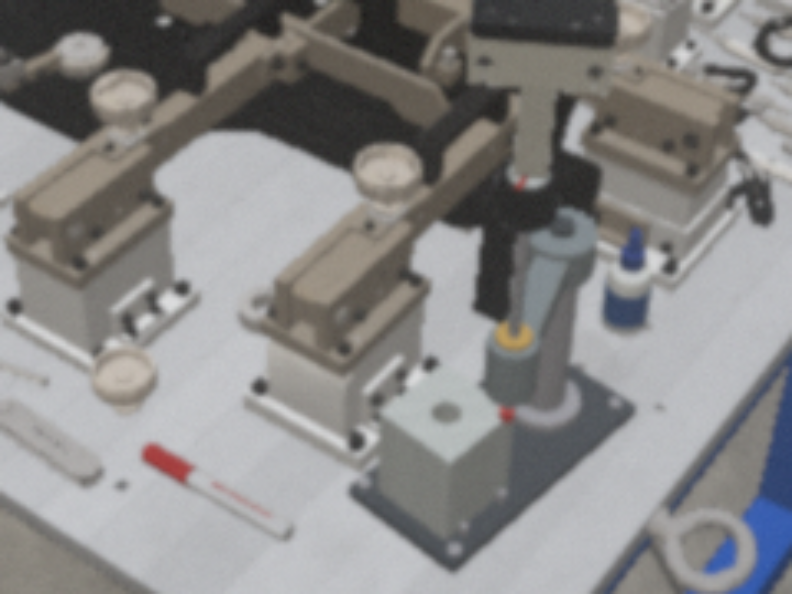

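```bash
python3 - <<'E'
from h import *
w=pickle.load(open('w1.pkl','rb'))
k=atz(w,(283.5,231.5),.317);bo=atz(w,(293,146),.092);co=atz(w,(372.5,210),.19)
print(k,bo,co)
i=w['img'][130:270,210:410];cv2.imwrite('pics/w1z.png',cv2.resize(i,None,fx=4,fy=4))
E
```

```text
[ 0.51405817 -0.2116028   0.317     ] [ 0.50815522 -0.16907068  0.092     ] [ 0.61681202 -0.18191143  0.19      ]
```

View pics/w1z.png

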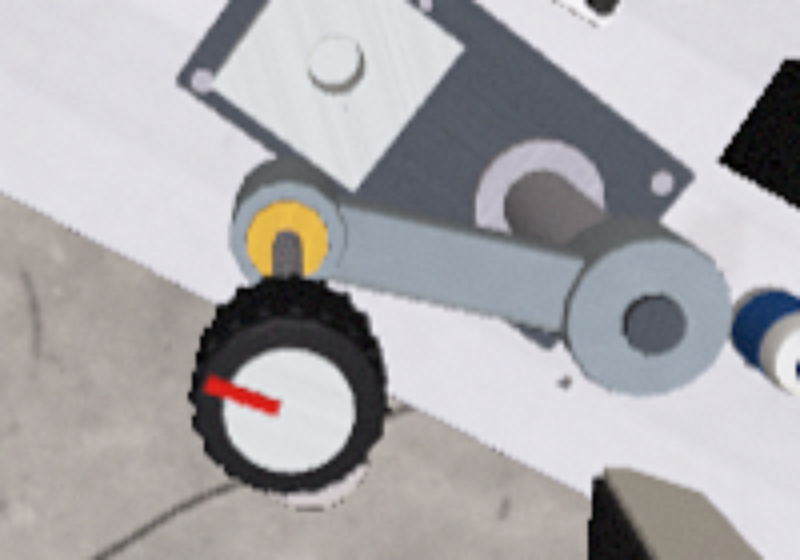

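Request:
step_arm:
  moves:
    - {"dx": 0.001, "dy": 0.0005, "dz": 0.02, "spin": 0, "jaw": 0}
    - {"dx": 0, "dy": 0, "dz": 0.02, "spin": 0, "jaw": 0}
    - {"dx": 0, "dy": 0, "dz": 0.02, "spin": 0, "jaw": 0}
    - {"dx": 0, "dy": 0, "dz": 0.011, "spin": 0, "jaw": 0}
    - {"dx": 0, "dy": 0, "dz": 0, "spin": 0, "jaw": 0.5}
    - {"dx": 0, "dy": 0, "dz": 0, "spin": 0, "jaw": 0.7}
    - {"dx": 0, "dy": 0, "dz": 0, "spin": 0, "jaw": 0.7}
    - {"dx": 0, "dy": 0, "dz": 0, "spin": 0, "jaw": 0.7}
  newtons: 45

```text
time_s: 5.1
tool_pos: [0.5134, -0.2125, 0.3105]
orientation: [0.509, 0.861, 0.0, 0.001]
contact_force: [-0.1, -0.4, 0.3]
gripper_width: 0.0657
```

```bash
python3 - <<'E'
from h import *
st()
w=snap('wrist','w2')
E
```

```text
t 5.1 pos [ 0.5134 -0.2125  0.3105] yaw 0.502 q [-0.476  0.298  1.548 -0.     1.294 -0.978] F [-0.09 -0.42  0.29] M [-0.089  0.058  0.025] w 0.0657
```

View pics/w2.png

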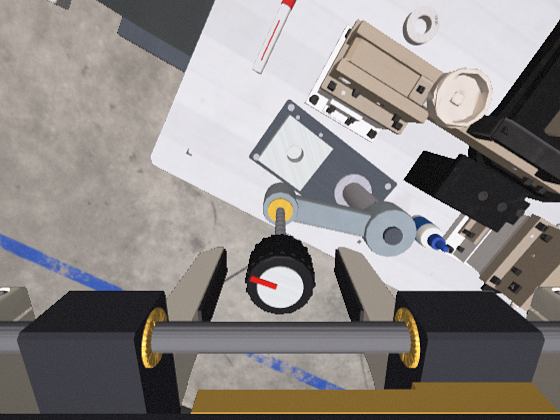

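Request:
step_arm:
  moves:
    - {"dx": 0, "dy": 0, "dz": 0, "spin": 0, "jaw": 0.8}
    - {"dx": 0, "dy": 0, "dz": 0, "spin": 0, "jaw": 0.8}
    - {"dx": 0, "dy": 0, "dz": 0, "spin": 0, "jaw": 0.8}
    - {"dx": 0, "dy": 0, "dz": 0, "spin": 0, "jaw": 0.8}
    - {"dx": 0, "dy": 0, "dz": 0, "spin": 0, "jaw": 0.8}
    - {"dx": 0, "dy": 0, "dz": 0, "spin": 0, "jaw": 0.8}
  newtons: 45

```text
time_s: 5.75
tool_pos: [0.5131, -0.2125, 0.3097]
orientation: [0.509, 0.861, -0.0, -0.0]
contact_force: [-1.6, -0.3, 0.9]
gripper_width: 0.0355
```

```bash
python3 - <<'E'
from h import *
st()
w=snap('wrist','w3')
s=ctrl.sense()
i=snap('scene','s3')['img'][150:330,180:420];cv2.imwrite('pics/s3z.png',cv2.resize(i,None,fx=3.3,fy=3.3))
E
```

```text
t 5.75 pos [ 0.5131 -0.2125  0.3097] yaw 0.502 q [-0.476  0.299  1.549 -0.     1.293 -0.978] F [-1.56 -0.28  0.88] M [-0.139  0.264  0.098] w 0.0355
```

View pics/w3.png

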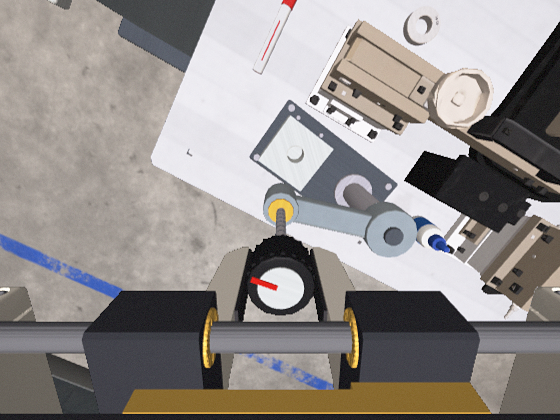

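View pics/s3z.png

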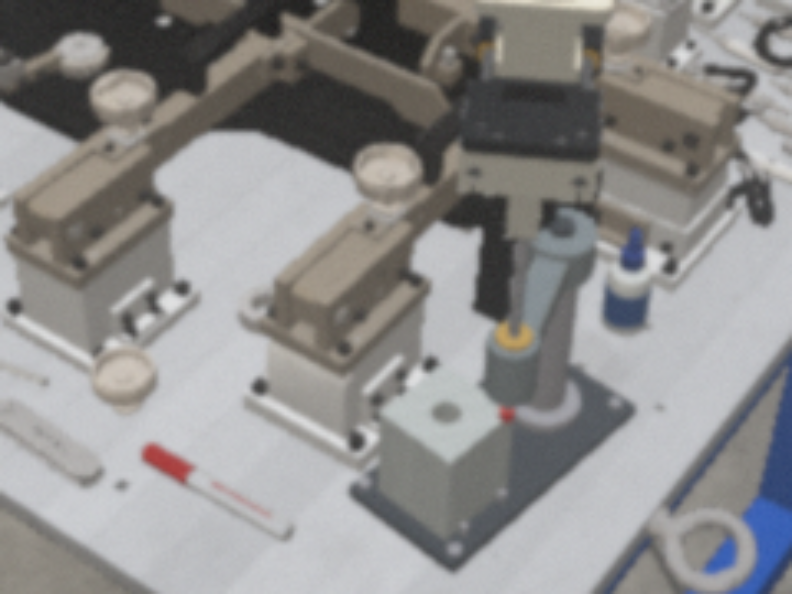

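```bash
python3 - <<'E'
from h import *
s,R=st()
for C in([.618,-.186],[.6185,-.1875]):
  r=R.T@(np.array([*s['tool_pos'][:2],0])-np.array([*C,0]))
  print(r,np.linalg.norm(r))
  r*=.11/np.linalg.norm(r)
  for f in(.04,.02):
    print(f,Ro.from_rotvec([0,0,f]).apply(r)-r)
  d=s['tool_pos'][:2]-C; e=np.array([.509,-.172])-C
  print(np.arctan2(d[1],d[0])%6.2832-np.arctan2(e[1],e[0]), np.linalg.norm(e))
E
```

```text
t 5.85 pos [ 0.5131 -0.2125  0.3097] yaw 0.502 q [-0.476  0.299  1.549 -0.     1.293 -0.978] F [-1.06 -0.12  1.88] M [-0.181  0.237 -0.014] w 0.0355
[ 2.72255460e-02 -1.04663224e-01  1.05201961e-05] 0.10814629415034606
0.04 [0.004235   0.00119255 0.        ]
0.02 [0.00212346 0.0005751  0.        ]
0.37524992344323804 0.10989540481748997
[ 2.87810746e-02 -1.04379797e-01  1.04166342e-05] 0.10827507755371224
0.04 [0.00421719 0.00125409 0.        ]
0.02 [0.00211486 0.00060596 0.        ]
0.37356396703312056 0.11059159100040115
```

Request:
step_arm:
  moves:
    - {"dx": 0.0042, "dy": 0.0012, "dz": 0, "spin": 0.04, "jaw": 0.8}
    - {"dx": 0.0042, "dy": 0.0012, "dz": 0, "spin": 0.04, "jaw": 0.8}
    - {"dx": 0.0042, "dy": 0.0012, "dz": 0, "spin": 0.04, "jaw": 0.8}
    - {"dx": 0.0042, "dy": 0.0012, "dz": 0, "spin": 0.04, "jaw": 0.8}
    - {"dx": 0.0042, "dy": 0.0012, "dz": 0, "spin": 0.04, "jaw": 0.8}

```text
time_s: 6.35
tool_pos: [0.5097, -0.1911, 0.3097]
orientation: [0.593, 0.805, -0.001, -0.0]
contact_force: [-4.4, -2.6, 1.6]
gripper_width: 0.0354
```

```bash
python3 - <<'E'
from h import *
s,R=st();print(R.T@s['contact_force'])
E
```

```text
t 6.35 pos [ 0.5097 -0.1911  0.3097] yaw 0.3002 q [-4.440e-01  2.780e-01  1.578e+00 -1.000e-03  1.286e+00 -7.440e-01] F [-4.37 -2.57  1.64] M [-0.508  0.595  0.085] w 0.0354
[-1.16667453 -4.93258461 -1.63656729]
```

Request:
step_arm:
  moves:
    - {"dx": 0.0042, "dy": 0.0005, "dz": 0, "spin": 0.04, "jaw": 0.8}
    - {"dx": 0.0042, "dy": 0.0005, "dz": 0, "spin": 0.04, "jaw": 0.8}
    - {"dx": 0.0042, "dy": 0.0008, "dz": 0, "spin": 0.04, "jaw": 0.8}

```text
time_s: 6.65
tool_pos: [0.509, -0.1783, 0.3097]
orientation: [0.641, 0.768, 0.0, 0.001]
contact_force: [3.7, -3.1, -1.8]
gripper_width: 0.0353
```

```bash
python3 - <<'E'
from h import *
s,R=st();print(R.T@s['contact_force'])
E
```

```text
t 6.65 pos [ 0.509  -0.1783  0.3097] yaw 0.1805 q [-0.423  0.267  1.592  0.     1.281 -0.604] F [ 3.74 -3.11 -1.77] M [-0.427 -0.6    0.041] w 0.0353
[-3.7326977   3.11489693  1.77337698]
```

Request:
step_arm:
  moves:
    - {"dx": 0.0021, "dy": 0.0009, "dz": 0, "spin": 0.02, "jaw": 0.8}
    - {"dx": 0.0021, "dy": 0.0009, "dz": 0, "spin": 0.02, "jaw": 0.8}

```text
time_s: 6.85
tool_pos: [0.5096, -0.1739, 0.3097]
orientation: [0.655, 0.755, -0.0, 0.0]
contact_force: [-1.0, -2.2, 0.2]
gripper_width: 0.0354
```

```bash
python3 - <<'E'
from h import *
s,R=st();print(R.T@s['contact_force'])
E
```

```text
t 6.85 pos [ 0.5096 -0.1739  0.3097] yaw 0.1413 q [-0.415  0.266  1.593 -0.     1.282 -0.556] F [-1.04 -2.18  0.22] M [-0.393  0.142  0.056] w 0.0354
[-2.00889308 -1.33461924 -0.21509943]
```

Request:
step_arm:
  moves:
    - {"dx": 0.0021, "dy": 0.0004, "dz": 0, "spin": 0.02, "jaw": 0.8}

```text
time_s: 6.95
tool_pos: [0.5098, -0.1717, 0.3097]
orientation: [0.663, 0.749, -0.0, 0.0]
contact_force: [0.9, -1.7, -0.6]
gripper_width: 0.0355
```

Request:
step_arm:
  moves:
    - {"dx": 0.0011, "dy": 0.0003, "dz": 0, "spin": 0.01, "jaw": 0.8}

```text
time_s: 7.05
tool_pos: [0.5099, -0.1705, 0.3097]
orientation: [0.667, 0.745, -0.0, 0.0]
contact_force: [1.1, -2.2, -0.6]
gripper_width: 0.0354
```

```bash
python3 - <<'E'
from h import *
s,R=st();print(R.T@s['contact_force'])
E
```

```text
t 7.05 pos [ 0.5099 -0.1705  0.3097] yaw 0.111 q [-0.409  0.265  1.595 -0.     1.282 -0.52 ] F [ 1.09 -2.24 -0.61] M [-0.487 -0.083 -0.073] w 0.0354
[-2.35136818  0.83550892  0.60747232]
```

Not at the stop yet; continue, with a picture.

Request:
step_arm:
  moves:
    - {"dx": 0.0011, "dy": 0.0003, "dz": 0, "spin": 0.01, "jaw": 0.8}

```text
time_s: 7.15
tool_pos: [0.51, -0.1695, 0.3097]
orientation: [0.67, 0.742, -0.0, 0.0]
contact_force: [0.5, -1.6, 1.0]
gripper_width: 0.0357
```

Request:
step_arm:
  moves:
    - {"dx": 0.0011, "dy": 0.0003, "dz": 0, "spin": 0.01, "jaw": 0.8}

```text
time_s: 7.25
tool_pos: [0.5102, -0.1683, 0.3097]
orientation: [0.674, 0.739, -0.0, 0.0]
contact_force: [-0.4, -4.8, 0.4]
gripper_width: 0.0353
```

```bash
python3 - <<'E'
from h import *
s,R=st();print(R.T@s['contact_force'])
w=snap('wrist','w4');a=snap('scene','s4');b=snap('top','t4')
i=a['img'][190:310,240:400];cv2.imwrite('pics/s4z.png',cv2.resize(i,None,fx=5,fy=5))
i=w['img'][100:310,190:470];cv2.imwrite('pics/w4z.png',cv2.resize(i,None,fx=2.8,fy=2.8))
E
```

```text
t 7.25 pos [ 0.5102 -0.1683  0.3097] yaw 0.0913 q [-0.405  0.264  1.596 -0.     1.282 -0.496] F [-0.36 -4.8   0.42] M [-0.97   0.1    0.066] w 0.0353
[-4.7456955  -0.79411384 -0.41949981]
```

View pics/s4z.png

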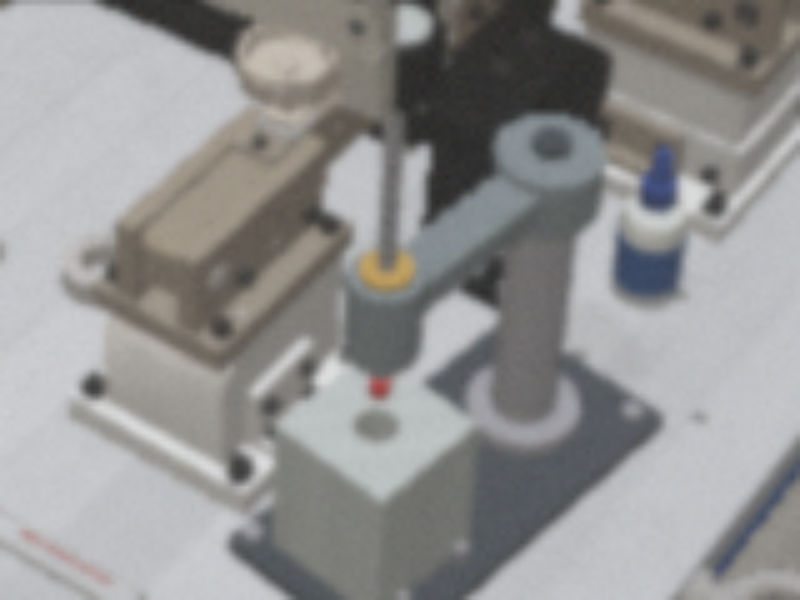

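View pics/w4z.png

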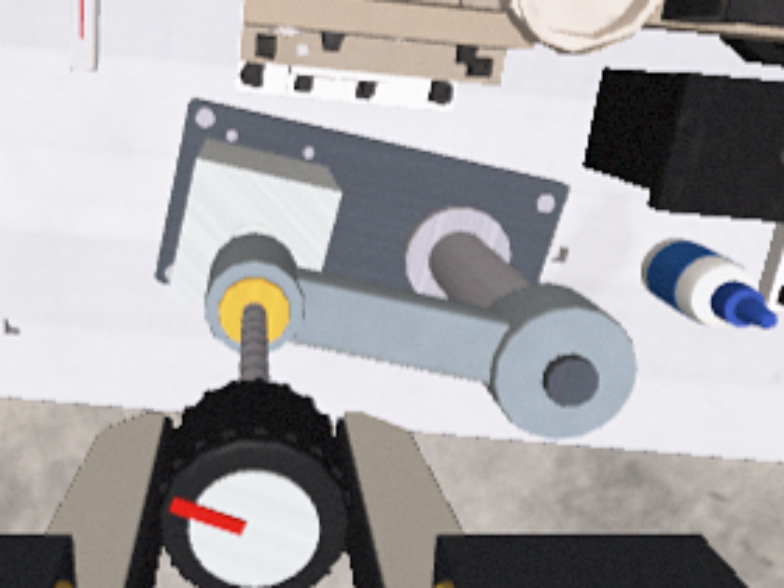

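Request:
step_arm:
  moves:
    - {"dx": 0.0011, "dy": 0.0003, "dz": 0, "spin": 0.01, "jaw": 0.8}

```text
time_s: 7.5
tool_pos: [0.5103, -0.1679, 0.3097]
orientation: [0.678, 0.735, -0.001, 0.0]
contact_force: [-1.5, -11.8, -1.0]
gripper_width: 0.0353
```

```bash
python3 - <<'E'
from h import *
s,R=st();print(R.T@s['contact_force'])
a,b=pickle.load(open('cams.pkl','rb'))
for X in([.5088,-.1718],[.5102,-.1705],):
  print((proj(a,[[*X,.092],[*X,.110],[*X,.115]])-[240,190])*5)
E
```

```text
t 7.5 pos [ 0.5103 -0.1679  0.3097] yaw 0.0818 q [-0.404  0.264  1.596 -0.002  1.281 -0.485] F [ -1.49 -11.79  -1.04] M [-2.06   0.271  0.106] w 0.0353
[-11.62782576  -2.44856537   1.06457776]
[[375.64928634 422.93388801]
 [377.30055137 394.92954307]
 [377.76527142 387.04820351]]
[[374.99601002 419.74435804]
 [376.63853248 391.74195071]
 [377.10078463 383.86128346]]
```

Request:
step_arm:
  moves:
    - {"dx": -0.001, "dy": 0.0003, "dz": 0.004, "spin": 0, "jaw": 0.8}
    - {"dx": 0, "dy": 0, "dz": 0.008, "spin": 0, "jaw": 0.8}
    - {"dx": 0, "dy": 0, "dz": 0.008, "spin": 0, "jaw": 0.8}

```text
time_s: 7.8
tool_pos: [0.5104, -0.1684, 0.2897]
orientation: [0.678, 0.735, -0.0, -0.0]
contact_force: [-3.5, -4.1, 4.6]
gripper_width: 0.0357
```

```bash
python3 - <<'E'
from h import *
s,R=st();print(R.T@s['contact_force'])
a=snap('scene','s5')
i=a['img'][190:310,240:400];cv2.imwrite('pics/s5z.png',cv2.resize(i,None,fx=5,fy=5))
E
```

```text
t 7.8 pos [ 0.5104 -0.1684  0.2897] yaw 0.0819 q [-4.050e-01  2.810e-01  1.623e+00 -1.000e-03  1.238e+00 -4.870e-01] F [-3.51 -4.13  4.61] M [-0.796  0.659  0.038] w 0.0357
[-3.83085683 -3.84150496 -4.60365697]
```

View pics/s5z.png

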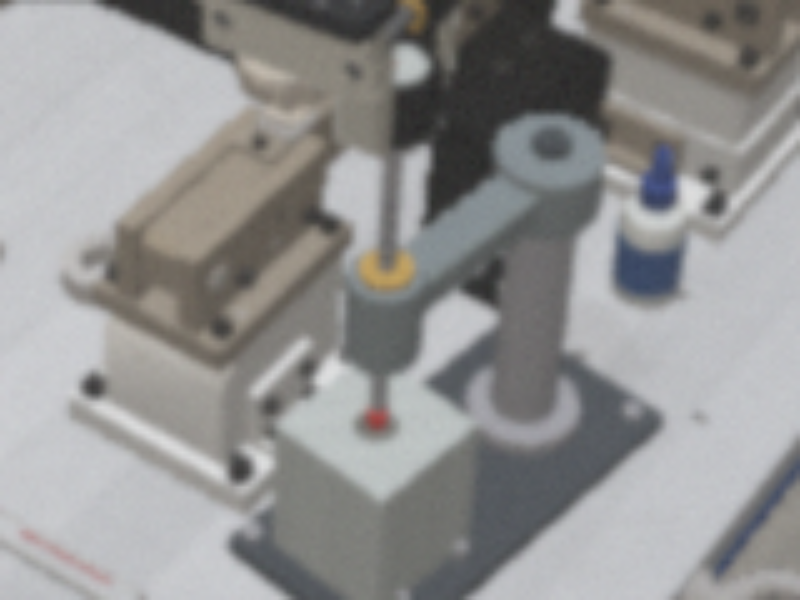

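Request:
step_arm:
  moves:
    - {"dx": 0, "dy": -0.0008, "dz": 0.008, "spin": 0, "jaw": 0.8}
    - {"dx": 0, "dy": 0, "dz": 0.008, "spin": 0, "jaw": 0.8}
    - {"dx": 0, "dy": 0, "dz": 0.006, "spin": 0, "jaw": 0.8}
    - {"dx": 0, "dy": 0, "dz": 0.002, "spin": 0, "jaw": 0.8}

```text
time_s: 8.25
tool_pos: [0.5101, -0.1684, 0.2652]
orientation: [0.678, 0.735, -0.0, 0.0]
contact_force: [0.7, -4.2, 5.2]
gripper_width: 0.0351
```

Request:
step_arm:
  moves:
    - {"dx": 0, "dy": 0, "dz": 0.001, "spin": 0, "jaw": 0.8}
    - {"dx": 0, "dy": 0, "dz": 0.001, "spin": 0, "jaw": 0.8}

```text
time_s: 8.45
tool_pos: [0.5102, -0.1684, 0.2638]
orientation: [0.678, 0.735, 0.0, 0.0]
contact_force: [0.4, -4.5, 3.7]
gripper_width: 0.0353
```

Request:
step_arm:
  moves:
    - {"dx": 0, "dy": 0, "dz": 0.001, "spin": 0, "jaw": 0.8}
    - {"dx": 0, "dy": 0, "dz": 0.001, "spin": 0, "jaw": 0.8}

```text
time_s: 8.65
tool_pos: [0.5101, -0.1683, 0.2618]
orientation: [0.678, 0.735, 0.0, 0.0]
contact_force: [1.2, -5.0, 5.1]
gripper_width: 0.0351
```

Request:
step_arm:
  moves:
    - {"dx": 0, "dy": 0, "dz": 0.001, "spin": 0, "jaw": 0.8}
    - {"dx": 0, "dy": 0, "dz": 0.001, "spin": 0, "jaw": 0.8}

```text
time_s: 8.85
tool_pos: [0.5101, -0.1683, 0.2599]
orientation: [0.678, 0.736, 0.0, 0.0]
contact_force: [0.3, -4.8, 4.4]
gripper_width: 0.0354
```

Request:
step_arm:
  moves:
    - {"dx": 0, "dy": 0, "dz": 0.001, "spin": 0, "jaw": 0.8}
    - {"dx": 0, "dy": 0, "dz": 0.001, "spin": 0, "jaw": 0.8}

```text
time_s: 9.05
tool_pos: [0.5102, -0.1683, 0.2579]
orientation: [0.678, 0.736, 0.0, 0.0]
contact_force: [0.4, -5.5, 4.5]
gripper_width: 0.0354
```

Request:
step_arm:
  moves:
    - {"dx": 0, "dy": 0, "dz": 0.001, "spin": 0, "jaw": 0.8}
    - {"dx": 0, "dy": 0, "dz": 0.001, "spin": 0, "jaw": 0.8}

```text
time_s: 9.25
tool_pos: [0.5102, -0.1684, 0.256]
orientation: [0.678, 0.736, 0.0, 0.0]
contact_force: [0.8, -4.0, 7.8]
gripper_width: 0.0355
```

Request:
step_arm:
  moves:
    - {"dx": 0, "dy": 0, "dz": 0.001, "spin": 0, "jaw": 0.8}
    - {"dx": 0, "dy": 0, "dz": 0.001, "spin": 0, "jaw": 0.8}

```text
time_s: 9.45
tool_pos: [0.5102, -0.1684, 0.2543]
orientation: [0.678, 0.736, 0.0, 0.001]
contact_force: [-0.8, -4.5, 9.6]
gripper_width: 0.0357
```

Request:
step_arm:
  moves:
    - {"dx": 0, "dy": 0, "dz": 0.001, "spin": 0, "jaw": 0.8}
    - {"dx": 0, "dy": 0, "dz": 0, "spin": 0, "jaw": 0.8}

```text
time_s: 9.65
tool_pos: [0.5102, -0.1684, 0.2534]
orientation: [0.678, 0.736, 0.0, 0.001]
contact_force: [-0.9, -4.8, 9.7]
gripper_width: 0.0352
```

```bash
python3 - <<'E'
from h import *
s,R=st();print(R.T@s['contact_force'])
f=[]
for k in range(4):
  ctrl.snapshot('top'); s=ctrl.sense(); f.append(s['contact_force'][2])
print(np.round(f,1),s['tool_pos'])
E
```

```text
t 9.65 pos [ 0.5102 -0.1684  0.2534] yaw 0.0821 q [-0.405  0.314  1.671 -0.     1.156 -0.487] F [-0.93 -4.83  9.67] M [-0.853  0.377  0.077] w 0.0352
[-4.74876557 -1.31161564 -9.6709693 ]
[ 9.7 10.9  9.6  9.7] [ 0.51021659 -0.16836072  0.25350544]
```

Request:
step_arm:
  moves:
    - {"dx": 0, "dy": 0, "dz": 0.0005, "spin": 0.05, "jaw": 0.8}
    - {"dx": 0, "dy": 0, "dz": 0, "spin": 0.05, "jaw": 0.8}
    - {"dx": 0, "dy": 0, "dz": 0, "spin": 0.05, "jaw": 0.8}
    - {"dx": 0, "dy": 0, "dz": 0, "spin": 0.05, "jaw": 0.8}
    - {"dx": 0, "dy": 0, "dz": 0, "spin": 0.05, "jaw": 0.8}

```text
time_s: 10.35
tool_pos: [0.5103, -0.1684, 0.2531]
orientation: [0.765, 0.645, 0.0, 0.001]
contact_force: [-0.8, -4.6, 11.3]
gripper_width: 0.0351
```

```bash
python3 - <<'E'
from h import *
s,R=st();print(R.T@s['contact_force'])
E
```

```text
t 10.35 pos [ 0.5103 -0.1684  0.2531] yaw -0.1698 q [-0.405  0.314  1.671 -0.     1.155 -0.235] F [-0.8  -4.62 11.32] M [-0.768  0.383  0.105] w 0.0351
[-4.69570067e+00  7.34705628e-03 -1.13187584e+01]
```

Request:
step_arm:
  moves:
    - {"dx": 0, "dy": 0, "dz": 0, "spin": 0.06, "jaw": 0.8}
    - {"dx": 0, "dy": 0, "dz": 0, "spin": 0.06, "jaw": 0.8}
    - {"dx": 0, "dy": 0, "dz": 0, "spin": 0.06, "jaw": 0.8}
    - {"dx": 0, "dy": 0, "dz": 0, "spin": 0.06, "jaw": 0.8}
    - {"dx": 0, "dy": 0, "dz": 0, "spin": 0.06, "jaw": 0.8}

```text
time_s: 10.85
tool_pos: [0.5102, -0.1684, 0.2532]
orientation: [0.852, 0.523, 0.0, 0.001]
contact_force: [-2.3, -4.3, 10.5]
gripper_width: 0.0357
```

```bash
python3 - <<'E'
from h import *
s,R=st();print(R.T@s['contact_force'])
E
```

```text
t 10.85 pos [ 0.5102 -0.1684  0.2532] yaw -0.4703 q [-0.405  0.314  1.671 -0.     1.155  0.065] F [-2.3  -4.27 10.46] M [-0.807  0.43   0.156] w 0.0357
[ -4.84498167  -0.09918449 -10.4578832 ]
```

Request:
step_arm:
  moves:
    - {"dx": 0, "dy": 0, "dz": 0, "spin": 0.06, "jaw": 0.8}
    - {"dx": 0, "dy": 0, "dz": 0, "spin": 0.06, "jaw": 0.8}
    - {"dx": 0, "dy": 0, "dz": 0, "spin": 0.06, "jaw": 0.8}
    - {"dx": 0, "dy": 0, "dz": 0, "spin": 0.06, "jaw": 0.8}

```text
time_s: 11.25
tool_pos: [0.5102, -0.1684, 0.2531]
orientation: [0.909, 0.417, 0.0, 0.001]
contact_force: [-2.5, -4.1, 11.1]
gripper_width: 0.0352
```

```bash
python3 - <<'E'
from h import *
s,R=st();print(R.T@s['contact_force'])
w=snap('wrist','w5')
E
```

```text
t 11.25 pos [ 0.5102 -0.1684  0.2531] yaw -0.7102 q [-0.405  0.314  1.671 -0.     1.155  0.305] F [-2.47 -4.08 11.14] M [-0.697  0.379  0.197] w 0.0352
[ -4.70256309   0.8030075  -11.14044258]
```

View pics/w5.png

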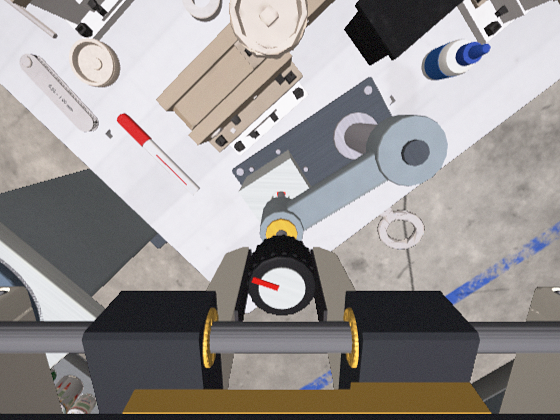

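Request:
step_arm:
  moves:
    - {"dx": 0, "dy": 0, "dz": 0, "spin": 0.06, "jaw": 0.8}
    - {"dx": 0, "dy": 0, "dz": 0, "spin": 0.06, "jaw": 0.8}
    - {"dx": 0, "dy": 0, "dz": 0, "spin": 0.06, "jaw": 0.8}
    - {"dx": 0, "dy": 0, "dz": 0, "spin": 0.06, "jaw": 0.8}
  newtons: 55

```text
time_s: 11.7
tool_pos: [0.5102, -0.1685, 0.2531]
orientation: [0.952, 0.305, 0.0, 0.001]
contact_force: [-1.1, -5.2, 11.5]
gripper_width: 0.0352
```

```bash
python3 - <<'E'
from h import *
s,R=st();print(R.T@s['contact_force'])
E
```

```text
t 11.7 pos [ 0.5102 -0.1685  0.2531] yaw -0.9502 q [-4.050e-01  3.140e-01  1.671e+00 -1.000e-03  1.155e+00  5.450e-01] F [-1.13 -5.16 11.5 ] M [-1.269  0.413  0.139] w 0.0352
[ -3.91348211   3.55576985 -11.49489558]
```

Request:
step_arm:
  moves:
    - {"dx": 0, "dy": 0, "dz": 0, "spin": 0.04, "jaw": 0.8}
    - {"dx": 0, "dy": 0, "dz": 0, "spin": 0.04, "jaw": 0.8}

```text
time_s: 11.9
tool_pos: [0.5102, -0.1686, 0.2531]
orientation: [0.964, 0.267, 0.0, 0.001]
contact_force: [-3.3, -8.8, 10.2]
gripper_width: 0.035
```

```bash
python3 - <<'E'
from h import *
s,R=st();print(R.T@s['contact_force'])
E
```

```text
t 11.9 pos [ 0.5102 -0.1686  0.2531] yaw -1.0294 q [-4.050e-01  3.140e-01  1.671e+00 -1.000e-03  1.155e+00  6.240e-01] F [-3.28 -8.76 10.19] M [-1.609  0.545  0.116] w 0.035
[ -7.32123817   5.82820224 -10.1796133 ]
```

```bash
python3 - <<'E'
from h import *
w=snap('wrist','w6');st()
A=cv2.imread('pics/w5.png')[220:330,220:345];B=w['img'][220:330,220:345]
cv2.imwrite('pics/w6z.png',cv2.resize(np.hstack([A,B]),None,fx=3,fy=3))
for n in('w3','w5','w6'):
  i=cv2.imread(f'pics/{n}.png')[255:325,235:330].astype(int)
  m=(i[...,2]>150)&(i[...,1]<70)
  v,u=np.nonzero(m);c=np.cov(u,v);ww,V=np.linalg.eigh(c)
  print(n,u.mean()+235,v.mean()+255,np.degrees(np.arctan2(V[1,1],V[0,1])))
E
```

```text
t 11.95 pos [ 0.5102 -0.1686  0.2531] yaw -1.032 q [-4.050e-01  3.140e-01  1.671e+00 -1.000e-03  1.155e+00  6.270e-01] F [-2.73 -5.6  10.07] M [-1.29   0.389 -0.048] w 0.035
w3 262.84444444444443 283.0888888888889 -161.46041763849857
w5 264.2846715328467 283.2116788321168 -162.41826897884152
w6 264.40875912408757 282.75912408759126 -162.02219633711152
```

View pics/w6z.png

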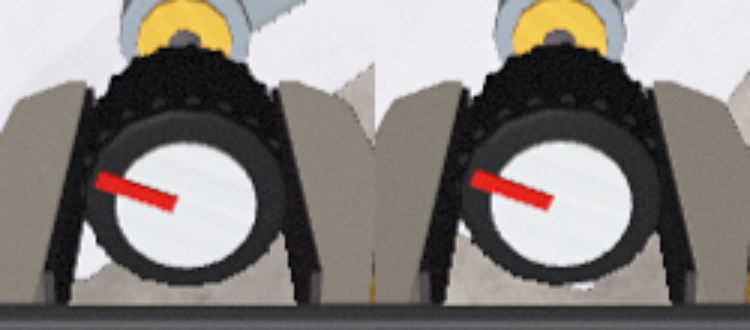

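Request:
step_arm:
  moves:
    - {"dx": 0, "dy": 0, "dz": 0, "spin": 0.04, "jaw": 0.8}
    - {"dx": 0, "dy": 0, "dz": 0, "spin": 0.04, "jaw": 0.8}

```text
time_s: 12.15
tool_pos: [0.5106, -0.1684, 0.2532]
orientation: [0.973, 0.229, 0.001, 0.001]
contact_force: [2.8, -4.5, 8.2]
gripper_width: 0.0352
```

```bash
cat >> h.py <<'E'
def mark(n):
  s,R=st();print('toolF',np.round(R.T@s['contact_force'],1))
  i=snap('wrist',n)['img'][255:325,235:330].astype(int)
  m=(i[...,2]>150)&(i[...,1]<70)
  v,u=np.nonzero(m);c=np.cov(u,v);ww,V=np.linalg.eigh(c)
  print(n,u.mean()+235,v.mean()+255,np.degrees(np.arctan2(V[1,1],V[0,1]))%180)
E
python3 -c "from h import *;mark('w7')"
```

```text
t 12.15 pos [ 0.5106 -0.1684  0.2532] yaw -1.1083 q [-0.405  0.314  1.671 -0.     1.154  0.703] F [ 2.84 -4.49  8.19] M [-0.621 -0.485  0.866] w 0.0352
toolF [ 0.5  5.3 -8.2]
w7 264.02919708029196 284.13138686131384 14.779182022292332
```

Request:
step_arm:
  moves:
    - {"dx": 0, "dy": 0, "dz": 0, "spin": 0.04, "jaw": 0.8}
    - {"dx": 0, "dy": 0, "dz": 0, "spin": 0.04, "jaw": 0.8}

```text
time_s: 12.4
tool_pos: [0.5116, -0.1681, 0.2535]
orientation: [0.982, 0.19, 0.002, 0.001]
contact_force: [7.5, -0.0, 9.7]
gripper_width: 0.0352
```

```bash
python3 -c "from h import *;mark('w8')"
```

```text
t 12.4 pos [ 0.5116 -0.1681  0.2535] yaw -1.1881 q [-4.040e-01  3.140e-01  1.670e+00  1.000e-03  1.153e+00  7.830e-01] F [ 7.5  -0.04  9.68] M [-0.133 -1.13   1.42 ] w 0.0352
toolF [ 7.   2.9 -9.6]
w8 263.5777777777778 287.05925925925925 10.79006968224681
```

Request:
step_arm:
  moves:
    - {"dx": 0, "dy": 0, "dz": 0, "spin": -0.02, "jaw": 0.8}
    - {"dx": 0, "dy": 0, "dz": 0, "spin": 0, "jaw": 0.8}

```text
time_s: 12.65
tool_pos: [0.5119, -0.168, 0.2537]
orientation: [0.98, 0.2, 0.003, 0.001]
contact_force: [7.1, -5.0, 9.1]
gripper_width: 0.0351
```

```bash
python3 -c "from h import *;mark('w9')"
```

```text
t 12.65 pos [ 0.5119 -0.168   0.2537] yaw -1.1674 q [-0.404  0.314  1.669  0.002  1.152  0.762] F [ 7.14 -5.02  9.14] M [-0.802 -1.209  0.084] w 0.0351
toolF [ 4.6  7.4 -9.1]
w9 263.47826086956525 287.6521739130435 10.733479004874567
```

Request:
step_arm:
  moves:
    - {"dx": 0, "dy": 0, "dz": 0, "spin": 0.025, "jaw": 0.8}
    - {"dx": 0, "dy": 0, "dz": 0, "spin": 0, "jaw": 0.8}

```text
time_s: 12.9
tool_pos: [0.5119, -0.168, 0.2537]
orientation: [0.982, 0.188, 0.003, 0.001]
contact_force: [7.6, 1.9, 10.1]
gripper_width: 0.0353
```

```bash
python3 -c "from h import *;mark('w10')"
```

```text
t 12.9 pos [ 0.5119 -0.168   0.2537] yaw -1.1934 q [-0.404  0.314  1.669  0.002  1.152  0.788] F [ 7.62  1.91 10.12] M [ 0.245 -1.299  0.284] w 0.0353
toolF [  7.8   1.1 -10.1]
w10 263.42335766423355 287.7226277372263 10.249877917513118
```

Request:
step_arm:
  moves:
    - {"dx": 0.0016, "dy": -0.0007, "dz": 0, "spin": 0.005, "jaw": 0.8}
    - {"dx": 0, "dy": 0, "dz": 0, "spin": 0, "jaw": 0.8}

```text
time_s: 13.15
tool_pos: [0.5123, -0.1676, 0.2535]
orientation: [0.983, 0.186, 0.001, 0.001]
contact_force: [2.7, -4.3, 11.3]
gripper_width: 0.0353
```

```bash
python3 -c "from h import *;mark('w11')"
```

```text
t 13.15 pos [ 0.5123 -0.1676  0.2535] yaw -1.1973 q [-4.020e-01  3.160e-01  1.668e+00 -1.000e-03  1.154e+00  7.950e-01] F [ 2.75 -4.34 11.34] M [-0.686 -0.363  0.535] w 0.0353
toolF [  1.    5.1 -11.3]
w11 264.10687022900765 288.68702290076334 10.289232568544634
```

Pressing on the stop again, lock torque 0.5 Nm. Release.

Request:
step_arm:
  moves:
    - {"dx": 0, "dy": 0, "dz": 0, "spin": 0, "jaw": 0.5}
    - {"dx": 0, "dy": 0, "dz": 0, "spin": 0, "jaw": 0.4}
    - {"dx": 0, "dy": 0, "dz": 0, "spin": 0, "jaw": 0.2}
    - {"dx": 0, "dy": 0, "dz": 0, "spin": 0, "jaw": 0.2}
    - {"dx": 0, "dy": 0, "dz": 0, "spin": 0, "jaw": 0.2}

```text
time_s: 13.7
tool_pos: [0.5111, -0.1667, 0.2519]
orientation: [0.983, 0.185, -0.0, -0.0]
contact_force: [0.7, 0.0, 0.4]
gripper_width: 0.0705
```

```bash
python3 - <<'E'
from h import *
st()
w=snap('wrist','w12');a=snap('scene','s12')
i=a['img'][190:310,240:400];cv2.imwrite('pics/s12z.png',cv2.resize(i,None,fx=5,fy=5))
E
```

```text
t 13.7 pos [ 0.5111 -0.1667  0.2519] yaw -1.1979 q [-0.402  0.317  1.67   0.     1.155  0.796] F [0.67 0.04 0.36] M [-0.018  0.169 -0.044] w 0.0705
```

View pics/w12.png

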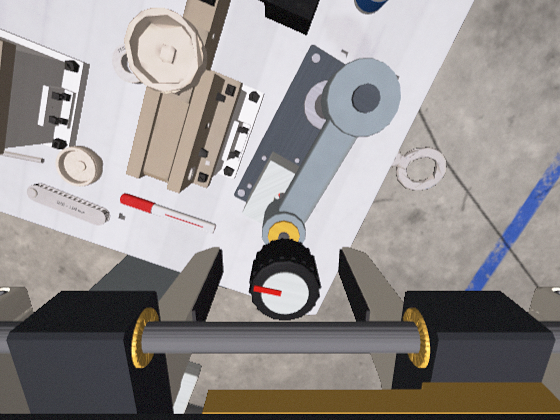

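View pics/s12z.png

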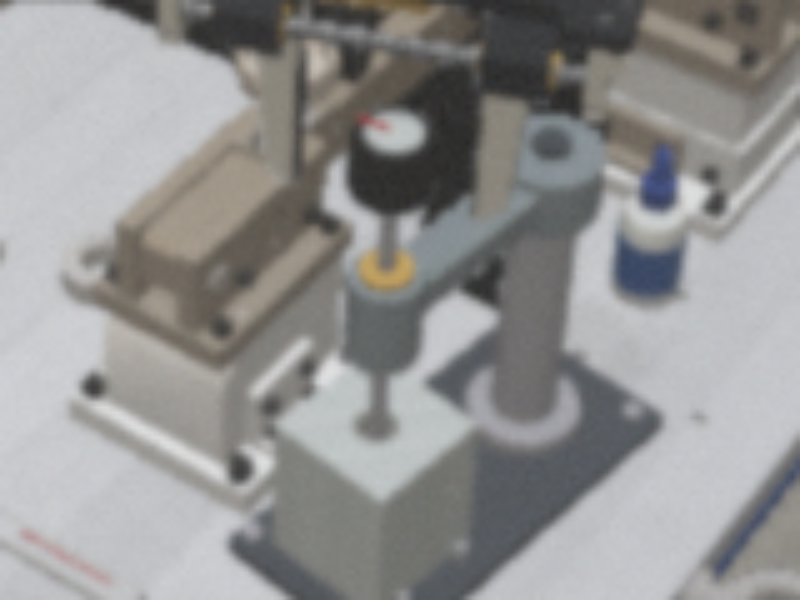

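Request:
step_arm:
  moves:
    - {"dx": 0, "dy": 0, "dz": 0, "spin": 0, "jaw": 0}
    - {"dx": 0, "dy": 0, "dz": 0, "spin": 0, "jaw": 0}
    - {"dx": 0, "dy": 0, "dz": -0.02, "spin": 0, "jaw": 0}
    - {"dx": 0, "dy": 0, "dz": -0.03, "spin": 0, "jaw": 0}
    - {"dx": 0, "dy": 0, "dz": -0.03, "spin": 0, "jaw": 0}
    - {"dx": 0, "dy": 0, "dz": -0.03, "spin": 0, "jaw": 0}
    - {"dx": 0, "dy": 0, "dz": 0, "spin": 0, "jaw": 0}

```text
time_s: 14.5
tool_pos: [0.5122, -0.1674, 0.3661]
orientation: [0.983, 0.185, 0.003, 0.002]
contact_force: [-0.2, -0.8, -0.9]
gripper_width: 0.0929
```

```bash
python3 - <<'E'
from h import *
st()
w=snap('wrist','w13');a=snap('scene','s13')
i=a['img'][190:310,240:400];cv2.imwrite('pics/s13z.png',cv2.resize(i,None,fx=5,fy=5))
for h in(.255,.260,.265,.270): print(h,(proj(a,[[.5105,-.170,h]])-[240,190])*5)
E
```

```text
t 14.5 pos [ 0.5122 -0.1674  0.3661] yaw -1.198 q [-0.402  0.228  1.508  0.     1.4    0.796] F [-0.23 -0.76 -0.86] M [-0.075  0.155 -0.073] w 0.0929
0.255 [[390.59281856 142.44127293]]
0.26 [[391.14008413 133.07575812]]
0.265 [[391.69076842 123.65173773]]
0.27 [[392.24490356 114.16866183]]
```

View pics/s13z.png

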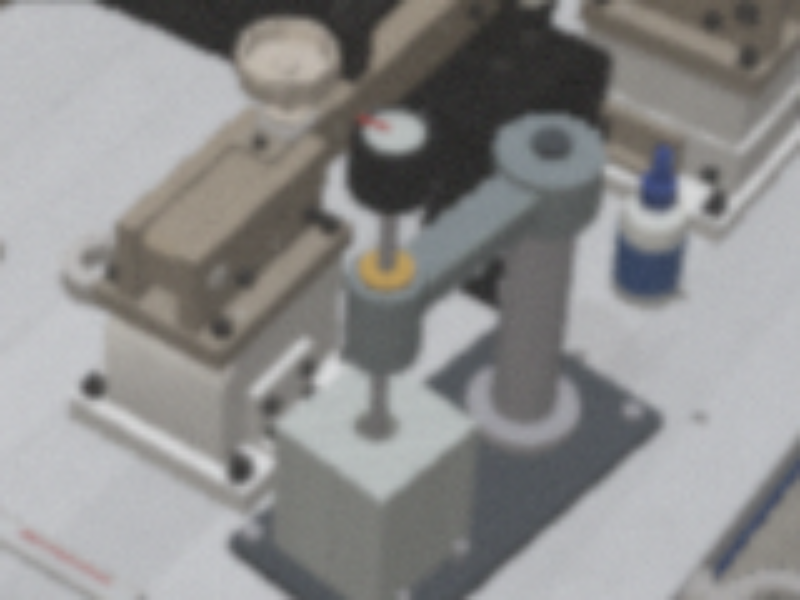

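View pics/w13.png

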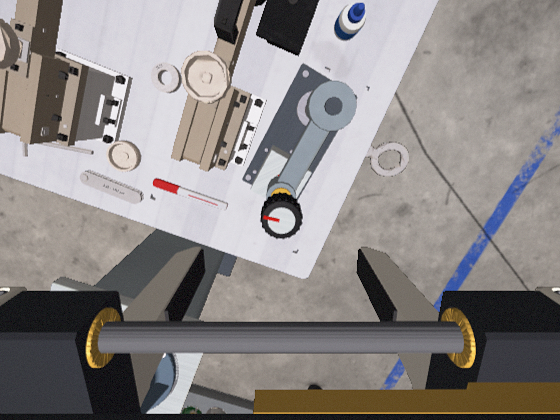

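```bash
python3 - <<'E'
from h import *
print(ctrl.close_job())
E
```

```text
the job is handed in; nothing more can be done
None
```

The bore is measured: the slide is locked with the probe tip on the floor, and the job was handed in at about 14.6 s of the 42 s.

- **Swing:** I swung the arm round by the knob until it met its stop, where the side force jumped from about 5 to 12 N. The pictures then showed the tip centred over the bore.
- **Touch:** I first felt the tip at about 53 to 54 mm of travel, so the floor lies roughly 35 to 36 mm below the block's top. I pressed in about 3 mm more. The hand read about 10 to 11 N in all, which leaves about 6 to 7 N on the tip once the slide's own spring is taken off.
- **Lock:** I turned the knob clockwise about 1.15 rad, to where it went no further. The torque rose to 1.4 Nm and the pads slipped about 7° on the knob. I then backed off slightly and turned it back up to the end before letting go.

**Last checks:**
- The knob stayed down after release. Its top is at about 261 mm by camera, against about 260 mm expected from the arm's travel.
- The arm still points over the bore, and the pictures showed no sign that the block or the things lying about had moved.
- The gripper is clear of everything.

**Less certain:**
- I could not see the tip inside the bore. That it still touches bottom rests on the force readings and the knob height, which the camera gives to only about 2 mm.
- While the pads were slipping, the TCP shifted sideways about 2 mm and rose about 0.6 mm. The pressed-in depth could therefore be a little less than 3 mm.

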